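# Turn the rivet-setting plate over onto the stone slab

## Task

The steel rivet-setting plate lies on the bench with its dimpled side down. With the fingertips only, never gripping or picking it up, push it against the near edge of the stone slab until it tips up and flips over onto the slab, then push it on until the whole plate rests flat on the slab with its dimples up and nothing overhanging. Leave the maul, the rivet tub and the punch block where they stand.

Things in the scene. Friction and masses are not known exactly. Their poses are not given: they have to be found in the camera images.
- plate: loose steel plate, 10 mm thick in all, 0.35 kg: a flat flange 64 (own x) x 88 (own y) x 4 mm, with a 50 x 74 x 6 mm block centred on one side, its face dimpled. Origin: centre of the dimpled face; own z points to the plain face: up at the start, down at the end. Starts on the bench, block down (flange rim 6 to 10 mm above the bench), 25 to 70 mm short of the slab, own x towards it within 20 degrees. Friction 0.5 to 0.7
- plate_far_left (a point): outer corner of the plate's flange at own x +32 mm, y +44 mm, halfway through the flange (own z 8 mm, so 8 mm above the bench at the start); axes as the plate's
- plate_far_right (a point): outer corner of the plate's flange at own x +32 mm, y -44 mm, halfway through the flange (own z 8 mm, so 8 mm above the bench at the start); axes as the plate's
- plate_near_left (a point): outer corner of the plate's flange at own x -32 mm, y +44 mm, halfway through the flange (own z 8 mm, so 8 mm above the bench at the start); axes as the plate's
- plate_near_right (a point): outer corner of the plate's flange at own x -32 mm, y -44 mm, halfway through the flange (own z 8 mm, so 8 mm above the bench at the start); axes as the plate's
- slab: dark stone slab flat on the bench, does not move: 180 (own x) x 300 (own y) x 10 mm, square edges. Origin: centre of its underside, at bench height; z up, x away from the robot. Near edge: the upright face at own x -90 mm, facing the plate. The plate, pressed against it, tips as fingertips rub its near rim upwards; it falls over some 20 degrees past upright and then overhangs the near edge by up to 25 mm
- maul: bystander: cylindrical maul standing on its white plastic head (52 mm across, 75 mm high), brown wooden handle pointing up, 185 mm tall in all; it stands on the bench 220 to 260 mm to the right of the slab's centre line, beside its near half. Origin: centre of its foot
- rivet_tub: bystander: small clear tub of brass rivets with an aluminium lid, 48 mm across, 44 mm tall, standing somewhere on the far half of the slab. Origin: centre of its foot
- setter_block: bystander: wooden block 50 by 50 by 28 mm with a steel setting punch standing in it, 95 mm tall in all, on the bench about 250 mm to the left of the slab's centre line, nearer the robot. Origin: centre of its foot
Not all that is in view belongs to the job. There is more than one size of the plate; the job needs the largest.

How it is judged:
On the way:
1. the plate stands tipped up, at least about 45 degrees, with its lower edge down on the bench against the near edge of the slab (angle between plate's own z axis and vertical between 0.8 and 1.75 rad and ((height (world z) of plate_far_left below 0.013 m and x of plate_far_left in the frame of slab between -0.112 and -0.085 m) or (height (world z) of plate_far_right below 0.013 m and x of plate_far_right in the frame of slab between -0.112 and -0.085 m) or (height (world z) of plate_near_left below 0.013 m and x of plate_near_left in the frame of slab between -0.112 and -0.085 m) or (height (world z) of plate_near_right below 0.013 m and x of plate_near_right in the frame of slab between -0.112 and -0.085 m))), for 0.05 s.
At the end, for the whole second after the job is handed in: the plate lies flat (within 5 degrees) and at rest on top of the slab, dimpled side up, with no edge overhanging the slab by more than 2 mm (angle between plate's own z axis and vertical above 3.06 rad and linear speed of plate below 0.01 m/s and angular speed of plate below 0.1 rad/s and height (world z) of plate_far_left between 0.009 and 0.015 m and x of plate_far_left in the frame of slab between -0.092 and 0.092 m and y of plate_far_left in the frame of slab between -0.152 and 0.152 m and height (world z) of plate_far_right between 0.009 and 0.015 m and x of plate_far_right in the frame of slab between -0.092 and 0.092 m and y of plate_far_right in the frame of slab between -0.152 and 0.152 m and height (world z) of plate_near_left between 0.009 and 0.015 m and x of plate_near_left in the frame of slab between -0.092 and 0.092 m and y of plate_near_left in the frame of slab between -0.152 and 0.152 m and height (world z) of plate_near_right between 0.009 and 0.015 m and x of plate_near_right in the frame of slab between -0.092 and 0.092 m and y of plate_near_right in the frame of slab between -0.152 and 0.152 m); the robot touches nothing.
It fails at once if the plate is lifted off: every corner more than 35 mm above the bench (height (world z) of each of plate_far_left, plate_far_right, plate_near_left, plate_near_right above 0.04 m).
It fails at once if the plate is taken between the fingers (contact force between the fingers and plate above 0.3 N and x of the grasp point in the frame of plate between -0.03 and 0.03 m and y of the grasp point in the frame of plate between -0.042 and 0.042 m and z of the grasp point in the frame of plate between 0 and 0.022 m).
It fails at once if the maul is moved more than 15 mm or tipped (distance of maul from where it was at the start of the episode above 0.015 m or angle between maul's own z axis and vertical above 0.3 rad).
It fails at once if the rivet tub is moved more than 15 mm or tipped (distance of rivet_tub from where it was at the start of the episode above 0.015 m or angle between rivet_tub's own z axis and vertical above 0.3 rad).
It fails at once if the punch block is moved more than 15 mm or tipped (distance of setter_block from where it was at the start of the episode above 0.015 m or angle between setter_block's own z axis and vertical above 0.3 rad).
It also fails if it takes over 64 s, if anything falls off the work surface, if the arm or the gripper's body presses on something with over 40 N, if the wrist force passes 120 N, or if a joint passes its speed limit or range.

## Robot

A 6-joint arm with a two-finger parallel gripper is mounted at the origin on the work surface. World frame = base frame: x ahead of the robot, y to its left, z up, the work surface at z = 0. Lengths are in m, angles in rad, forces in N, time in s.
With the tool pointing down it reaches from about 0.375 to 0.9 m from the base axis. Payload 3.1 kg.
Tool frame: the origin (TCP) lies midway between the tips of the shut fingers; the grasp point (between the pads) lies 19 mm behind it; z points along the fingers, x is the direction in which the jaws open and shut, and the axes are right-handed (so a half turn about z gives the same grasp; the last joint's range is limited). The gripper opens to 87 mm and grips with 3 to 60 N. Pads are 19 mm wide; open, the fingers measure 117 mm over their backs; the gripper's body (75 mm by 190 mm) begins 51 mm behind the grasp point.
Start: joints at [-1.49, 0.527, 1.433, -0, 1.181, -0.178], TCP at [0.16, -0.604, 0.223] pointing down, gripper open.
Joint ranges: [-3.08, 3.08], [-0.75, 2.2], [0.22, 2.44], [-1.43, 4.57], [0, 2.65], [-2.85, 2.85]. Speed limits (rad/s): [2.79, 2.79, 3.14, 3.14, 3.14, 3.14].

## Interface

Orientations are given as a unit quaternion [w, x, y, z].
In Python, from cell import robot gives the robot as it stands.
- The arm moves only by the shell command python3 -m jog 'ROWS'. ROWS is JSON, a list of rows, each a list of 3 entries, a list of its own where there are three numbers: the finger opening in mm, from 0 to 87, then the shift along the tool's x, y, z in mm, then the turn, a rotation vector about the tool's x, y, z in degrees. In form: [[hand, [tx, ty, tz], [wx, wy, wz]], ...]. A call has 1 to 8 rows; each row is the pose to reach, as a shift and turn from the pose measured when the call began, along the tool's axes at that moment; what a row does not reach only later rows make up. A row lasts 1/12 s, in which the tool goes at most 41.7 mm and 7.16 degrees, less where a joint would pass 70% of its speed; a pose out of reach is approached as far as the arm can. A call with a gripper value outside its range is refused whole. The fingers move at their own pace and stop on an object; the grip force is fixed at half the most. Time passes only in rows, so rows that repeat a pose let the fingers close. It gives the time, the measured TCP pose, the force and the opening at its end, in the units of the state.
- robot.get_obs(): the state, without advancing time (a new reading comes with each control period).
- robot.read_camera(name): name is "scene" or "top"; returns the picture (420x560x3 uint8, blue, green, red); there is no depth.
- robot.get_calibration(name): a dict with "fx", "fy", "cx", "cy" (pixels), "extrinsics" (4x4, takes a point from camera to world coordinates). Camera axes: x right, y up, looking along -z (the intrinsics and any distortion apply to the point x, -y, -z); pixel columns grow to the right and rows downward; lengths in m; the calibration is good to about 2 mm. A picture is of the moment at which its call begins. get_calibration takes no time and is no camera call.
- robot.sign_off(): hands the job in, once; it reports no verdict.
The state is a dict: "clock": time; "q": joint angles; "qvel": joint speeds; "tau": joint torques, N m; "eef_pos": TCP position; "ee_rot": TCP orientation; "force": force on the tool from outside, world axes, zero at the start; "torque": the same for the moment, N m; "grip_width": finger opening in m.
Only numpy, scipy, OpenCV 4.12 (cv2) and the standard library are available. Lean on these libraries where they do the work, as an engineer would, in place of code of your own. Each camera call takes 0.05 s, during which the arm holds its last target. There are 200 camera calls.

## Working session

There is one attempt and no reset: what is moved stays moved. The work goes in short steps, Python scripts to look and compute and a shell command to move; the robot and the scene stay as the last step left them, time stands still between calls to the robot, and variables do not carry over. Pictures are saved under pics/ and viewed, about 8 in all and at most 12, crops included, and the job is handed in when it is done.

```bash
ls; mkdir -p pics; python3 - <<'E'
from cell import robot
import cv2,json
for n in("top","scene"):
    cv2.imwrite(f"pics/{n}0.png",robot.read_camera(n)); c=robot.get_calibration(n); print(n,c)
o=robot.get_obs();print(o)
E
```

```text
pics
top {'fx': 497.70047032671636, 'fy': 497.70047032671636, 'cx': 279.856392187417, 'cy': 204.59937931998726, 'extrinsics': array([[ 0.00540049,  0.9941775 , -0.10761943,  0.51122878],
       [-0.99997618,  0.0058317 ,  0.00369246,  0.02023927],
       [ 0.00429856,  0.10759693,  0.99418531,  1.11856859],
       [ 0.        ,  0.        ,  0.        ,  1.        ]])}
scene {'fx': 424.35313047805363, 'fy': 424.35313047805363, 'cx': 286.69341210166886, 'cy': 205.8245151220248, 'extrinsics': array([[-0.15010031, -0.81229713,  0.56359851,  1.18477293],
       [ 0.98866287, -0.12104237,  0.0888509 ,  0.08558988],
       [-0.00395403,  0.57054546,  0.8212565 ,  0.85452082],
       [ 0.        ,  0.        ,  0.        ,  1.        ]])}
{'clock': 0.1, 'q': array([-1.49046621e+00,  5.28373369e-01,  1.43376917e+00,  3.98735208e-05,
        1.18139150e+00, -1.78526318e-01]), 'qvel': array([ 0.00171792, -0.0034067 , -0.00371504,  0.00150556, -0.00097466,
       -0.00059117]), 'tau': array([ 4.94838696e-05, -4.40987062e+01, -1.77150536e+01,  6.34524389e-02,
        5.34180191e-02, -4.58953980e-05]), 'eef_pos': array([ 0.15995501, -0.60351027,  0.22167097]), 'ee_rot': array([-7.31624173e-04,  7.92451703e-01, -6.09933895e-01, -6.38208790e-04]), 'force': array([-0.52059445, -0.40388294,  0.04242724]), 'torque': array([-0.03073134,  0.00447762, -0.03492314]), 'grip_width': 0.08710205367208994}
```

View pics/top0.png

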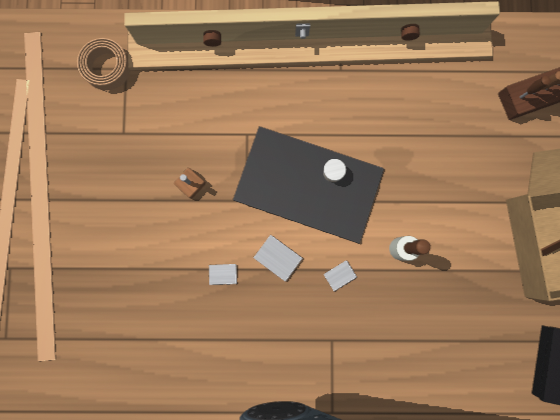

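View pics/scene0.png

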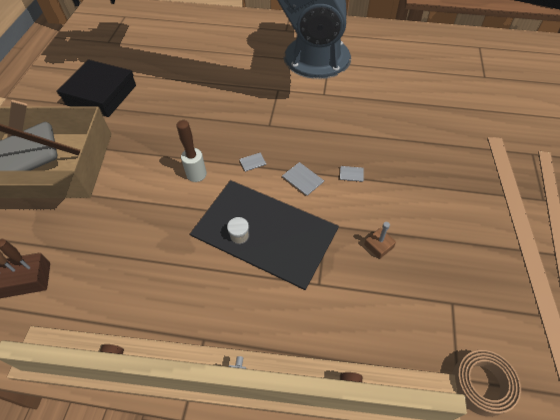

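Top view: slab corners are at about (262,127), (384,169), (361,243), (234,200). The largest plate is the middle one at (278,258), with smaller plates at (223,274) and (340,275). The maul is at (408,248), the tub at (334,170) and the block at (190,183).

```bash
cat > h.py <<'E'
from cell import robot
import cv2,numpy as np
def ray(n,uv,z):
    c=robot.get_calibration(n);E=c["extrinsics"];uv=np.atleast_2d(uv)
    d=np.c_[(uv[:,0]-c["cx"])/c["fx"],-(uv[:,1]-c["cy"])/c["fy"],-np.ones(len(uv))]@E[:3,:3].T
    return E[:3,3]+d*((z-E[2,3])/d[:,2])[:,None]
def proj(n,P):
    c=robot.get_calibration(n);E=c["extrinsics"];p=(np.atleast_2d(P)-E[:3,3])@E[:3,:3]
    return np.c_[c["cx"]-c["fx"]*p[:,0]/p[:,2],c["cy"]+c["fy"]*p[:,1]/p[:,2]]
def quad(mask,seed):
    n,l,s,_=cv2.connectedComponentsWithStats(mask.astype(np.uint8));k=l[seed[1],seed[0]]
    m=(l==k).astype(np.uint8);c=max(cv2.findContours(m,cv2.RETR_EXTERNAL,cv2.CHAIN_APPROX_NONE)[0],key=cv2.contourArea)
    return cv2.boxPoints(cv2.minAreaRect(c)),s[k][4],cv2.minAreaRect(c)
E
python3 - <<'E'
from h import *
for n,ps,ss in(("top",(278,258),(280,170)),("scene",(303,180),(285,240))):
    im=cv2.imread(f"pics/{n}0.png").astype(int);print(im[ps[1],ps[0]],im[ss[1],ss[0]])
    b,g,r=im[...,0],im[...,1],im[...,2]
    for nm,m,s,z in(("plate",(abs(r-b)<30)&(b>70),ps,.01),("slab",(im.max(2)<75)&(abs(r-b)<25),ss,.01)):
        q,a,_=quad(m,s);P=ray(n,q,z);c=P.mean(0);e=np.diff(np.r_[P,P[:1]],axis=0)
        print(n,nm,a,c.round(4),np.linalg.norm(e,axis=1).round(4),np.degrees(np.arctan2(e[:,1],e[:,0])).round(1));print(P[:,:2].round(4).tolist())
for nm,uv,z in(("maul",(406,249),.075),("tub",(335,169),.054),("blk",(185,185),.028)):print(nm,ray("top",uv,z).round(3))
E
```

```text
[184 181 180] [74 73 74]
top plate 1177 [0.5129 0.0204 0.01  ] [0.0653 0.0891 0.065  0.0887] [ -35.9 -125.9  143.7   54.3]
[[0.5124, 0.0756], [0.5653, 0.0374], [0.5131, -0.0349], [0.4607, 0.0036]]
top slab 6895 [ 0.6768 -0.0495  0.01  ] [0.1792 0.3013 0.1778 0.2963] [ -17.8 -108.8  160.6   71.5]
[[0.6393, 0.1195], [0.8099, 0.0646], [0.7129, -0.2206], [0.5452, -0.1615]]
[150 147 145] [57 56 55]
scene plate 723 [0.5128 0.0206 0.01  ] [0.07   0.1028 0.0667 0.0991] [ 157.6   52.4  -24.9 -126.1]
[[0.5149, -0.0331], [0.4502, -0.0064], [0.5129, 0.075], [0.5734, 0.0469]]
scene slab 8051 [ 0.6747 -0.0539  0.01  ] [0.2022 0.3393 0.1801 0.3039] [ 173.    68.1  -16.8 -108.8]
[[0.7189, -0.2169], [0.5182, -0.1921], [0.6447, 0.1227], [0.8171, 0.0707]]
maul [[ 0.532 -0.248  0.075]]
tub [[ 0.705 -0.103  0.054]]
blk [[0.672 0.226 0.028]]
```

```bash
cat >> h.py <<'E'
from scipy.spatial.transform import Rotation as Ro
C=np.array([.6768,-.0495,0]);A=np.radians(-18.6)
S=np.array([[np.cos(A),-np.sin(A),0],[np.sin(A),np.cos(A),0],[0,0,1]])
def st():
    o=robot.get_obs();R=Ro.from_quat(np.roll(o["ee_rot"],-1))
    p=S.T@(o["eef_pos"]-C);print("t",round(o["clock"],2),"slabpos mm",(p*1e3).round(1),"F slab",(S.T@o["force"]).round(1),"w",round(o["grip_width"]*1e3,1))
    return o,R
def go(x,y,z,pitch=0):
    o,R=st();T=Ro.from_matrix(S@np.array([[0,1,0],[1,0,0],[0,0,-1.]]))*Ro.from_euler("x",pitch,degrees=True)
    d=R.inv().apply(C+S@np.array([x,y,z])/1e3-o["eef_pos"])*1e3
    print("shift",d.round(1),"turn",np.degrees((R.inv()*T).as_rotvec()).round(1))
E
python3 -c "
from h import *
go(-250,20,220)"
```

```text
t 0.1 slabpos mm [-313.1 -689.9  221.7] F slab [-0.4 -0.5  0. ] w 87.1
shift [-557.7 -443.8    2.9] turn [-1.000e-01  0.000e+00 -1.466e+02]
```

```bash
python3 -m jog '[[50,[-558,-444,3],[0,0,-147]],[50,[-558,-444,3],[0,0,-147]],[50,[-558,-444,3],[0,0,-147]],[50,[-558,-444,3],[0,0,-147]],[50,[-558,-444,3],[0,0,-147]],[50,[-558,-444,3],[0,0,-147]],[50,[-558,-444,3],[0,0,-147]],[50,[-558,-444,3],[0,0,-147]]]'; python3 -c "
from h import *
go(-250,20,220)"
```

```text
clock: 0.77
eef_pos: [0.2939, -0.2967, 0.2211]
ee_rot: [-0.001, 0.988, -0.153, 0.0]
force: [0.9, 0.2, -0.1]
grip_width: 0.0513
t 0.77 slabpos mm [-284.  -356.4  221.1] F slab [ 0.7  0.5 -0.1] w 51.3
shift [  40.8 -375.7    1.7] turn [ -0.1  -0.1 -89. ]
```

```bash
python3 -m jog '[[50,[41,-376,2],[0,0,-89]],[50,[41,-376,2],[0,0,-89]],[50,[41,-376,2],[0,0,-89]],[50,[41,-376,2],[0,0,-89]],[50,[41,-376,2],[0,0,-89]],[50,[41,-376,2],[0,0,-89]],[50,[41,-376,2],[0,0,-89]],[50,[41,-376,2],[0,0,-89]]]' >/dev/null; python3 -c "
from h import *
go(-260,20,60)"
```

```text
t 1.43 slabpos mm [-254.5  -24.4  219.8] F slab [ 1.4 -1.1 -1. ] w 50.1
shift [ 34.7 -27.9 159.9] turn [ -0.   -0.1 -31.6]
```

```bash
python3 -m jog '[[50,[35,-28,160],[0,0,-32]],[50,[35,-28,160],[0,0,-32]],[50,[35,-28,160],[0,0,-32]],[50,[35,-28,160],[0,0,-32]],[50,[35,-28,160],[0,0,-32]],[50,[35,-28,160],[0,0,-32]],[50,[35,-28,160],[0,0,-32]]]' >/dev/null; python3 - <<'E'
from h import *
go(-260,18,3)
cv2.imwrite("pics/top1.png",cv2.resize(robot.read_camera("top")[180:390,140:420],None,fx=2.8,fy=2.8))
E
```

```text
t 2.02 slabpos mm [-260.2   20.4   59.2] F slab [ 0.1 -0.6  0.3] w 49.9
shift [-2.4  0.2 56.2] turn [-0.1 -0.   0.3]
```

View pics/top1.png

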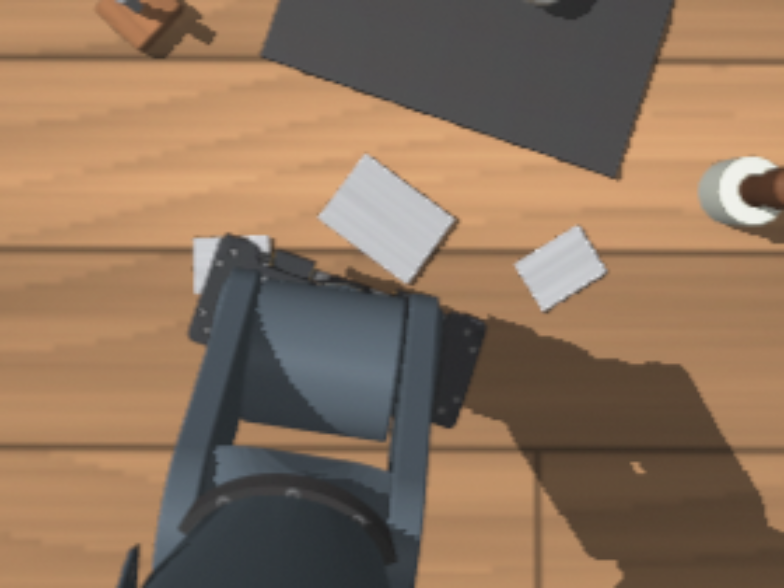

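The picture shows the gripper behind the large plate at crop (388,218), with the jaws parallel to the slab edge. Next: descend, then push.

```bash
python3 -m jog '[[50,[-2,0,30],[0,0,0]],[50,[-2,0,50],[0,0,0]],[50,[-2,0,56],[0,0,0]],[50,[-2,0,57],[0,0,0]]]' ; python3 -m jog '[[50,[0,12,0],[0,0,0]],[50,[0,24,0],[0,0,0]],[50,[0,32,0],[0,0,0]],[50,[0,40,0],[0,0,0]],[50,[0,48,0],[0,0,0]],[50,[0,56,0],[0,0,0]],[50,[0,64,0],[0,0,0]],[50,[0,70,0],[0,0,0]]]'>/dev/null;  python3 -c "
from h import *
go(-165,18,2)"
```

```text
clock: 2.4
eef_pos: [0.4377, 0.0501, 0.0042]
ee_rot: [0.001, 0.811, 0.585, 0.002]
force: [0.7, 0.4, -0.4]
grip_width: 0.0502
t 3.07 slabpos mm [-187.9   18.4    4.7] F slab [-3.   0.3  3.4] w 50.3
shift [-0.5 22.9  2.7] turn [ 0.2 -0.1  0.2]
```

```bash
python3 -m jog '[[50,[0,4,3],[0,0,0]],[50,[0,9,4],[0,0,0]],[50,[0,14,4],[0,0,0]],[50,[0,18,4],[0,0,0]],[50,[0,21,4],[0,0,0]],[50,[0,23,4],[0,0,0]]]'; python3 - <<'E'
from h import *
st()
cv2.imwrite("pics/top2.png",cv2.resize(robot.read_camera("top")[180:390,140:420],None,fx=2.8,fy=2.8))
cv2.imwrite("pics/sc2.png",cv2.resize(robot.read_camera("scene")[120:270,180:400],None,fx=3.6,fy=3.6))
E
```

```text
clock: 3.57
eef_pos: [0.5243, 0.0212, 0.0004]
ee_rot: [-0.001, 0.811, 0.585, -0.0]
force: [-4.3, 2.2, 5.2]
grip_width: 0.0504
t 3.57 slabpos mm [-167.1   18.3    0.4] F slab [-4.8  0.7  5.2] w 50.4
```

View pics/top2.png

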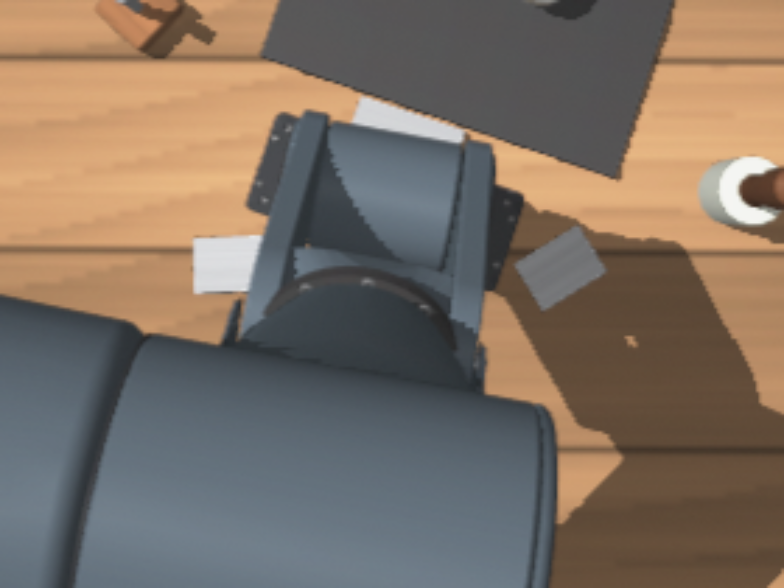

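Top view: the plate has swung parallel to the slab edge. Its far rim runs (358,97)–(466,135) and leaves a gap of about 5 mm. Closing the gap now.

```bash
python3 -m jog '[[50,[0,2,-1.5],[0,0,0]],[50,[0,4,-1.5],[0,0,0]],[50,[0,6,-1.5],[0,0,0]],[50,[0,8,-1.5],[0,0,0]],[50,[0,9,-1.5],[0,0,0]],[50,[0,9,-1.5],[0,0,0]]]'; python3 -c "
from h import *
st()"
```

```text
clock: 4.17
eef_pos: [0.5272, 0.0203, 0.0011]
ee_rot: [-0.006, 0.811, 0.585, -0.004]
force: [-10.4, 6.3, 6.2]
grip_width: 0.05
t 4.17 slabpos mm [-164.    18.4    1.1] F slab [-11.8   2.6   6.2] w 50.0
```

```bash
python3 -m jog '[[50,[0,6,0],[0,0,0]],[50,[0,11,0],[0,0,0]],[50,[0,12,-3],[0,0,0]],[50,[0,12,-6],[0,0,0]],[50,[0,13,-9],[0,0,0]],[50,[0,13,-12],[0,0,0]],[50,[0,14,-15],[0,0,0]],[50,[0,14,-18],[0,0,0]]]'; python3 - <<'E'
from h import *
st()
cv2.imwrite("pics/sc3.png",cv2.resize(robot.read_camera("scene")[130:260,210:390],None,fx=4.4,fy=4.4))
E
```

```text
clock: 4.83
eef_pos: [0.5287, 0.0195, 0.0166]
ee_rot: [-0.016, 0.811, 0.584, -0.013]
force: [-14.2, 7.3, 2.7]
grip_width: 0.0501
t 4.83 slabpos mm [-162.4   18.1   16.6] F slab [-15.7   2.4   2.7] w 50.1
```

View pics/sc3.png

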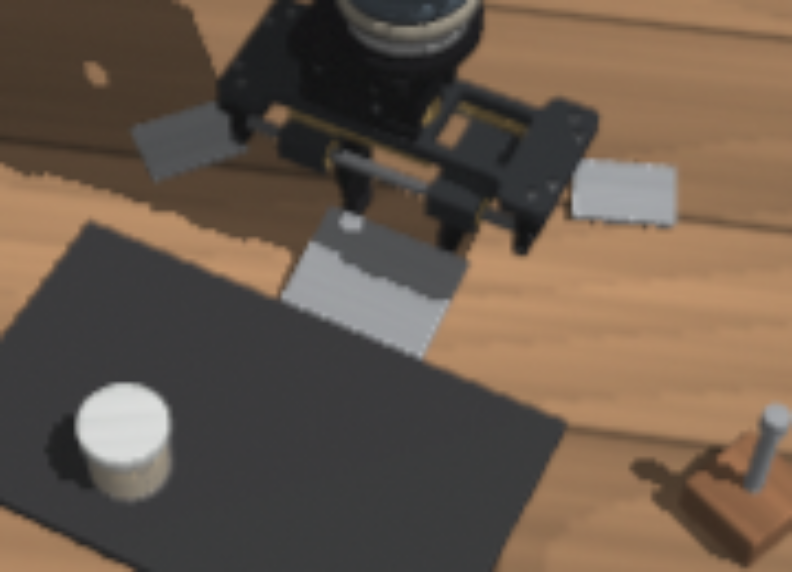

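```bash
python3 - <<'E'
from h import *
for th in(0,10,17,25):
    t=np.radians(th);y=np.array([18-44,18+44]);P=[[-90-64*np.cos(t)+10*np.sin(t)*0,a,10*np.cos(t)+64*np.sin(t)] for a in y]+[[-90,a,10] for a in y]
    print(th,proj("scene",C+np.array(P)/1e3@S.T).round(1).tolist())
E
```

```text
0 [[284.1, 178.4], [315.5, 191.1], [272.1, 196.6], [304.3, 210.1]]
10 [[283.9, 176.0], [315.6, 188.7], [272.1, 196.6], [304.3, 210.1]]
17 [[283.5, 174.7], [315.5, 187.4], [272.1, 196.6], [304.3, 210.1]]
25 [[282.9, 173.6], [315.1, 186.4], [272.1, 196.6], [304.3, 210.1]]
```

```bash
python3 -m jog '[[50,[0,-10,0],[0,0,0]],[50,[0,-18,0],[0,0,0]],[50,[0,-18,0],[0,0,0]]]'; python3 -c "
from h import *
go(-182,18,5,20)"
```

```text
clock: 5.13
eef_pos: [0.5116, 0.0254, 0.0178]
ee_rot: [-0.015, 0.811, 0.585, -0.012]
force: [0.3, 0.2, -0.5]
grip_width: 0.0504
t 5.13 slabpos mm [-180.5   18.3   17.8] F slab [ 0.2  0.3 -0.5] w 50.4
shift [-0.2 -1.  12.8] turn [17.8  0.1  0.2]
```

```bash
python3 -m jog '[[50,[0,-1,2],[7,0,0]],[50,[0,-1,6],[14,0,0]],[50,[0,-1,10],[18,0,0]],[50,[0,-1,13],[18,0,0]],[50,[0,-1,13],[18,0,0]]]'; python3 - <<'E'
from h import *
go(-140,18,5,20)
cv2.imwrite("pics/sc4.png",cv2.resize(robot.read_camera("scene")[140:230,240:365],None,fx=6.4,fy=6.4,interpolation=cv2.INTER_CUBIC))
E
```

```text
clock: 5.55
eef_pos: [0.5132, 0.0246, 0.004]
ee_rot: [-0.14, 0.799, 0.576, -0.101]
force: [1.0, -0.1, -0.3]
grip_width: 0.0499
t 5.55 slabpos mm [-178.7   18.1    4. ] F slab [ 1.   0.2 -0.3] w 49.9
shift [ -0.2  36.1 -14.1] turn [0.1 0.1 0.1]
```

View pics/sc4.png

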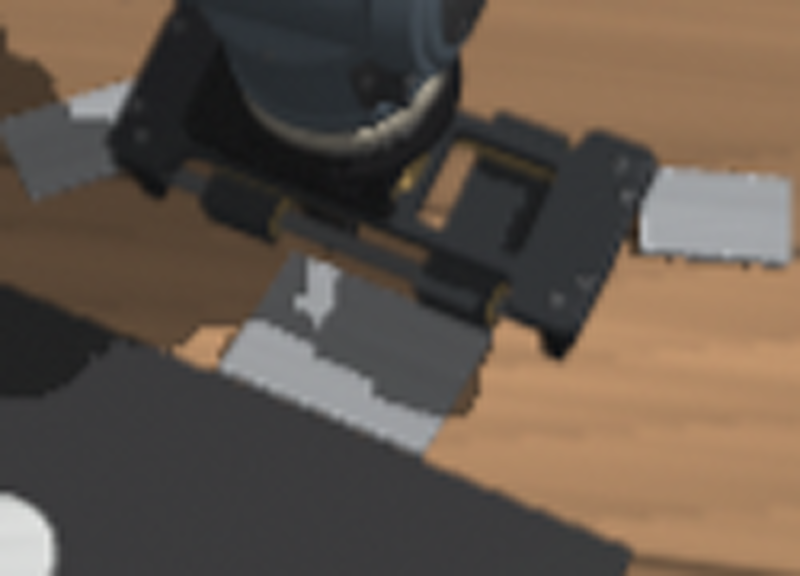

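The plate lies flat against the slab edge, its far rim running (222,368)–(420,455), and the tips are just behind it. Next: press, then lift with the tips tilted back under the rim.

```bash
python3 -m jog '[[50,[0,11,-4.6],[0,0,0]],[50,[0,18.6,-7.3],[0,0,0]],[50,[0,22.4,-8.7],[0,0,0]],[50,[0,21.2,-12],[0,0,0]],[50,[0,20.8,-16],[0,0,0]],[50,[0,19.4,-20],[0,0,0]],[50,[0,19,-24],[0,0,0]],[50,[0,19,-27],[0,0,0]]]'; python3 - <<'E'
from h import *
st()
im=robot.read_camera("scene");cv2.imwrite("pics/sc5.png",cv2.resize(im[140:230,240:365],None,fx=6.4,fy=6.4,interpolation=cv2.INTER_CUBIC))
E
```

```text
clock: 6.27
eef_pos: [0.5277, 0.0197, 0.0239]
ee_rot: [-0.148, 0.797, 0.575, -0.109]
force: [-10.0, 3.4, 1.9]
grip_width: 0.0498
t 6.27 slabpos mm [-163.4   18.1   23.9] F slab [-10.5   0.    1.9] w 49.8
```

View pics/sc5.png

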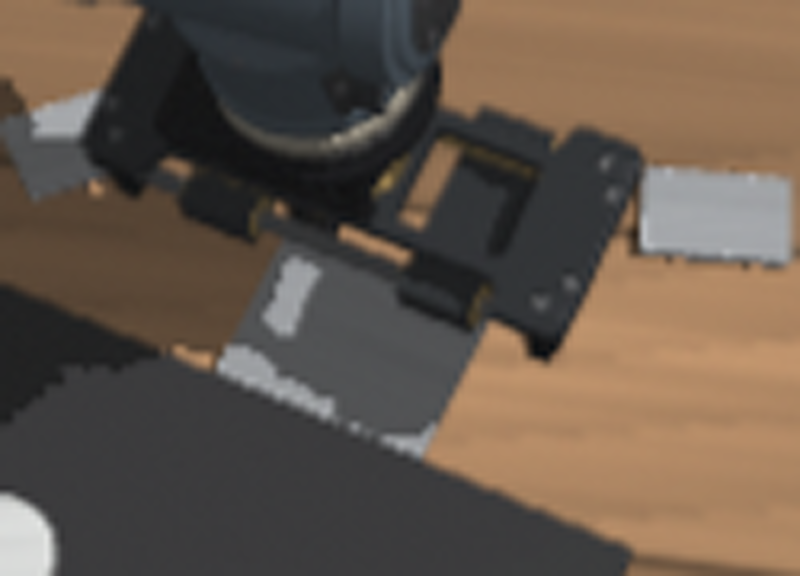

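```bash
python3 -m jog '[[50,[0,5.6,-2],[0,0,0]],[50,[0,5.2,-6.2],[0,0,0]],[50,[0,5.7,-10.6],[0,0,0]],[50,[0,6.2,-15],[0,0,0]],[50,[0,7.7,-20],[0,0,0]],[50,[0,9.1,-24.6],[0,0,0]],[50,[0,10.6,-29.4],[0,0,0]],[50,[0,12.4,-33.2],[0,0,0]]]'; python3 - <<'E'
from h import *
st()
im=robot.read_camera("scene");cv2.imwrite("pics/sc6.png",cv2.resize(im[140:230,240:365],None,fx=6.4,fy=6.4,interpolation=cv2.INTER_CUBIC))
E
```

```text
clock: 6.98
eef_pos: [0.551, 0.012, 0.0515]
ee_rot: [-0.147, 0.798, 0.575, -0.108]
force: [-0.5, 0.6, -0.0]
grip_width: 0.0498
t 6.98 slabpos mm [-138.8   18.2   51.5] F slab [-0.7  0.4 -0. ] w 49.8
```

View pics/sc6.png

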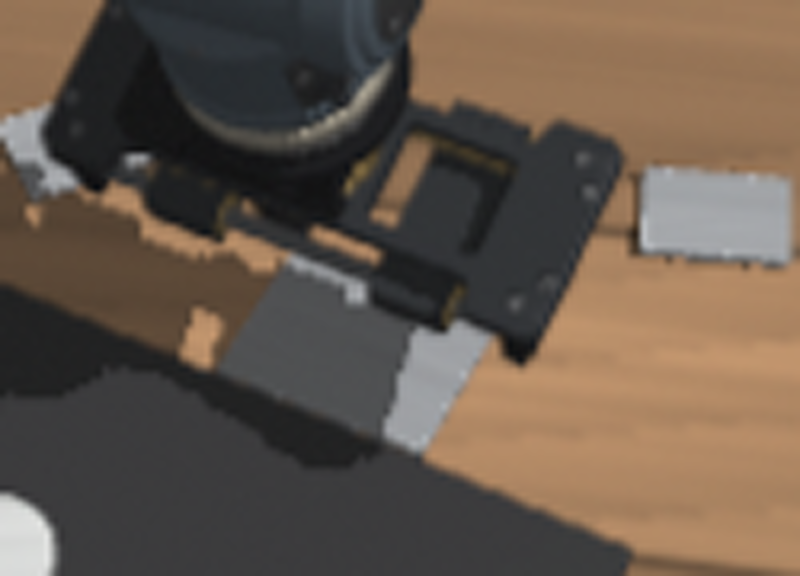

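The plate slipped off the tips and is flat again against the slab, near rim about (290,255)–(490,335) in the crop. I'll go back and lift in small, force-checked steps.

```bash
python3 -m jog '[[50,[0,-20,7],[0,0,0]],[50,[0,-40,15],[0,0,0]],[50,[0,-32,36],[0,0,0]],[50,[0,-25,58],[0,0,0]],[50,[0,-25,59],[0,0,0]]]' >/dev/null; python3 -c "
from h import *
go(-165,18,4,20)"
```

```text
t 7.45 slabpos mm [-182.1   18.1    3.9] F slab [0.6 0.1 1.7] w 50.4
shift [-0.1 15.9 -6.2] turn [-1.   0.2  0.1]
```

```bash
python3 -m jog '[[50,[0,8,-3],[0,0,0]],[50,[0,16,-6],[0,0,0]],[50,[0,24,-9],[0,0,0]],[50,[0,30,-11],[0,0,0]],[50,[0,30,-11],[0,0,0]]]' >/dev/null; python3 -c "from h import *;go(-165,18,4,20)"
python3 -m jog '[[50,[0,13,-7],[0,0,0]],[50,[0,13,-8],[0,0,0]]]' >/dev/null; python3 -c "from h import *;st()"
python3 -m jog '[[50,[0,13,-7],[0,0,0]],[50,[0,13,-8],[0,0,0]]]' >/dev/null; python3 -c "from h import *;st()"
python3 -m jog '[[50,[0,13,-7],[0,0,0]],[50,[0,13,-8],[0,0,0]]]' >/dev/null; python3 - <<'E'
from h import *
st();im=robot.read_camera("scene");cv2.imwrite("pics/sc7.png",cv2.resize(im[160:220,265:345],None,fx=10,fy=10,interpolation=cv2.INTER_CUBIC))
E
```

```text
t 7.87 slabpos mm [-166.2   18.1    4.2] F slab [-21.5   1.1   6.3] w 50.0
shift [-0.1  1.2 -0.2] turn [-3.2  0.3  0.1]
t 8.03 slabpos mm [-166.2   18.     6.7] F slab [-21.1   2.1  -1.3] w 50.0
t 8.2 slabpos mm [-166.3   18.     8.6] F slab [-22.2   1.1  -0.5] w 49.8
t 8.37 slabpos mm [-166.3   18.    10. ] F slab [-24.1   0.6  -0. ] w 49.6
```

View pics/sc7.png

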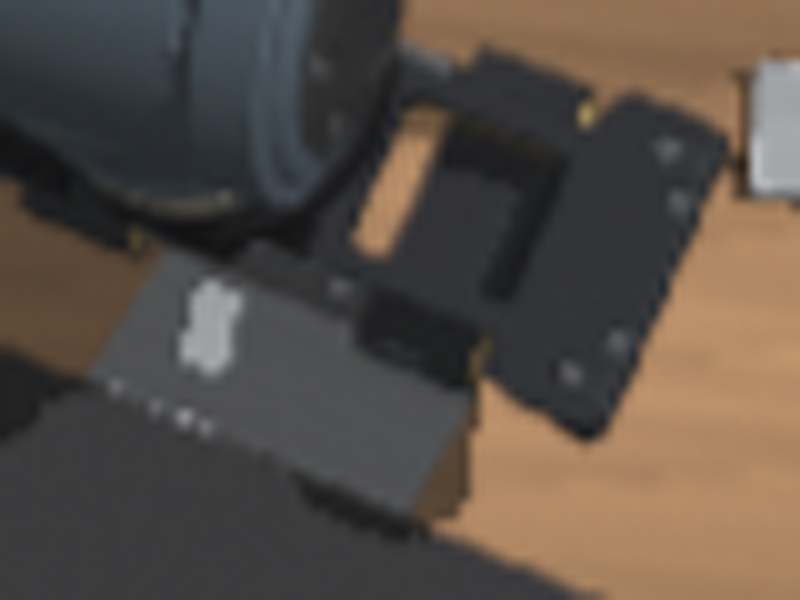

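```bash

python3 -m jog '[[50,[0,13,-10],[-1,0,0]],[50,[0,13,-10],[-1,0,0]]]' >/dev/null; python3 -c "from h import *;st()"
python3 -m jog '[[50,[0,13,-10],[-1,0,0]],[50,[0,13,-10],[-1,0,0]]]' >/dev/null; python3 -c "from h import *;st()"
python3 -m jog '[[50,[0,13,-10],[-1,0,0]],[50,[0,13,-10],[-1,0,0]]]' >/dev/null; python3 - <<'E'
from h import *
go(-165,18,10,20);im=robot.read_camera("top");cv2.imwrite("pics/t7.png",cv2.resize(im[190:280,220:340],None,fx=6.4,fy=6.4,interpolation=cv2.INTER_CUBIC))
im=robot.read_camera("scene");cv2.imwrite("pics/s7.png",im)
# far-rim / visible plate extents along slab-normal direction through y=+55 strip
g=im.astype(int)
for yy in(-20,55):
  for th in(0,10,15,20,25,30):
    t=np.radians(th);P=C+S@np.array([-90-64*np.cos(t),yy,10*np.cos(t)+64*np.sin(t)])/1e3
    u,v=proj("scene",P)[0];print(yy,th,round(u,1),round(v,1),[int(g[int(round(v))+k,int(round(u))].mean()) for k in(-3,-2,-1,0,1,2,3)])
E
```

```text
t 8.58 slabpos mm [-166.    17.9   13.6] F slab [-23.3   0.1   1.4] w 49.9
t 8.75 slabpos mm [-165.6   17.9   17. ] F slab [-23.8   0.7   2.7] w 50.1
t 8.92 slabpos mm [-165.1   17.9   20.5] F slab [-24.4   0.4   2.6] w 49.6
shift [0.3 5.9 8.7] turn [-13.6   1.1   0.1]
-20 0 286.2 179.3 [70, 70, 68, 67, 64, 62, 59]
-20 10 286.0 176.8 [73, 72, 70, 70, 68, 67, 64]
-20 15 285.8 175.9 [74, 73, 72, 70, 70, 68, 67]
-20 20 285.4 175.1 [78, 75, 73, 72, 69, 68, 65]
-20 25 285.0 174.4 [79, 78, 75, 73, 72, 69, 68]
-20 30 284.5 174.0 [79, 78, 75, 73, 72, 69, 68]
55 0 313.0 190.1 [38, 35, 33, 37, 48, 50, 49]
55 10 313.0 187.7 [37, 37, 38, 35, 33, 37, 48]
55 15 312.9 186.7 [43, 37, 37, 38, 35, 33, 37]
55 20 312.7 185.9 [52, 43, 37, 37, 38, 35, 33]
55 25 312.4 185.4 [52, 51, 52, 52, 51, 51, 43]
55 30 312.1 185.0 [52, 51, 52, 52, 51, 51, 43]
```

```bash
cat >> h.py <<'E'
def nxt(th=None,step=8,lead=12,L=64):
    o,R=st();p=S.T@(o["eef_pos"]-C)*1e3;M=S.T@R.as_matrix();f=S.T@o["force"]
    phi=np.degrees(np.arctan2(-M[0,2],-M[2,2]));y=M[:,1];Q=p+9.5*y
    te=np.degrees(np.arcsin(np.clip((Q[2]-8)/60,0,1)));th=te if th is None else th
    print("pitch",phi.round(1),"corner",Q.round(1),"theta est",te.round(1),"Fdir",np.degrees(np.arctan2(f[2],-f[0])).round(1),"|F|",np.hypot(f[0],f[2]).round(1))
    for k in(.25,.5,.75,1):
        a,b=np.radians(th),np.radians(th+step*k)
        d=np.array([L*(np.cos(a)-np.cos(b))+lead*np.cos(b),0,L*(np.sin(b)-np.sin(a))-lead*np.sin(b)])
        print((M.T@d).round(1).tolist())
E
python3 -c "from h import *;nxt(9)"
```

```text
t 9.02 slabpos mm [-165.1   17.9   20.3] F slab [-24.1  -0.2   2.9] w 50.1
pitch 33.6 corner [-157.2   17.9   15.1] theta est 6.8 Fdir 6.9 |F| 24.3
[-0.1, 10.2, -6.6]
[-0.2, 9.5, -8.3]
[-0.2, 8.9, -10.0]
[-0.2, 8.4, -11.8]
```

```bash
python3 -m jog '[[50,[0,10.2,-6.6],[-1,0,0]],[50,[0,9.5,-8.3],[-2,0,0]],[50,[0,8.9,-10],[-3,0,0]],[50,[0,8.4,-12],[-4,0,0]]]' >/dev/null; python3 -c "from h import *;nxt()"
```

```text
t 9.35 slabpos mm [-163.4   17.9   27.1] F slab [-16.5  -0.4   4.9] w 50.1
pitch 31.2 corner [-155.3   17.9   22.2] theta est 13.7 Fdir 16.4 |F| 17.2
[-0.1, 10.9, -5.4]
[-0.2, 10.5, -7.1]
[-0.2, 10.1, -8.9]
[-0.2, 9.7, -10.7]
```

```bash
python3 -m jog '[[50,[0,13,-5.4],[-1,0,0]],[50,[0,13,-7.1],[-1,0,0]],[50,[0,12.5,-8.9],[-2,0,0]],[50,[0,12,-10.7],[-3,0,0]]]' >/dev/null; python3 -c "from h import *;nxt(None,8,14)"
```

```text
t 9.68 slabpos mm [-161.5   17.9   31.7] F slab [-20.8   0.5   6.3] w 50.0
pitch 30.2 corner [-153.3   17.9   27. ] theta est 18.4 Fdir 16.8 |F| 21.7
[-0.1, 13.4, -4.6]
[-0.2, 13.1, -6.3]
[-0.2, 12.9, -8.0]
[-0.2, 12.8, -9.8]
```

```bash
python3 -m jog '[[50,[0,13.4,-4.6],[-1,0,0]],[50,[0,13.1,-6.3],[-1,0,0]],[50,[0,12.9,-8],[-2,0,0]],[50,[0,12.8,-9.8],[-3,0,0]]]' >/dev/null; python3 -c "from h import *;nxt(None,10,14)"
```

```text
t 10.02 slabpos mm [-159.5   17.8   35.8] F slab [-20.6  -0.8   8.8] w 49.9
pitch 29.2 corner [-151.2   17.9   31.2] theta est 22.7 Fdir 23.0 |F| 22.4
[-0.1, 13.7, -3.7]
[-0.2, 13.6, -5.9]
[-0.2, 13.6, -8.1]
[-0.3, 13.7, -10.3]
```

```bash
python3 -m jog '[[50,[0,13.7,-3.7],[-1,0,0]],[50,[0,13.6,-5.9],[-1,0,0]],[50,[0,13.6,-8.1],[-2,0,0]],[50,[0,13.7,-10.3],[-3,0,0]],[50,[0,14,-12],[-4,0,0]]]' >/dev/null; python3 -c "from h import *;nxt(None,12,14)"
```

```text
t 10.43 slabpos mm [-155.5   17.9   42. ] F slab [-20.7  -0.5  12.2] w 49.9
pitch 27.1 corner [-147.    17.9   37.7] theta est 29.7 Fdir 30.5 |F| 24.1
[-0.1, 14.2, -2.0]
[-0.2, 14.5, -4.6]
[-0.2, 14.9, -7.2]
[-0.3, 15.5, -9.7]
```

```bash
python3 -m jog '[[50,[0,14.2,-2],[-1,0,0]],[50,[0,14.5,-4.6],[-1,0,0]],[50,[0,14.9,-7.2],[-2,0,0]],[50,[0,15.5,-9.7],[-3,0,0]],[50,[0,16,-11.5],[-4,0,0]]]' >/dev/null; python3 -c "from h import *;nxt(None,14,14)"
```

```text
t 10.85 slabpos mm [-150.2   18.1   48.1] F slab [-19.8   0.6  15.7] w 50.0
pitch 25.1 corner [-141.6   18.1   44.1] theta est 36.9 Fdir 38.4 |F| 25.3
[-0.0, 14.4, -0.1]
[-0.1, 15.3, -3.0]
[-0.2, 16.4, -5.9]
[-0.3, 17.6, -8.7]
```

```bash
python3 -m jog '[[50,[0,14.2,0],[-1,0,0]],[50,[0,15,-3],[-1,0,0]],[50,[0,16,-6],[-2,0,0]],[50,[0,17.2,-8.7],[-3,0,0]],[50,[0,18,-10],[-4,0,0]]]' >/dev/null; python3 -c "from h import *;nxt(None,14,13)"
```

```text
t 11.27 slabpos mm [-137.4   18.4   52.9] F slab [-12.7   0.8  17.1] w 50.1
pitch 22.2 corner [-128.7   18.4   49.3] theta est 43.5 Fdir 53.2 |F| 21.3
[-0.0, 13.3, 1.8]
[-0.1, 14.7, -0.9]
[-0.2, 16.3, -3.6]
[-0.3, 18.0, -6.2]
```

```bash
python3 -c "from h import *;nxt(53,14,12)"
```

```text
t 11.27 slabpos mm [-137.4   18.4   52.9] F slab [-12.7   0.8  17.1] w 50.1
pitch 22.2 corner [-128.7   18.4   49.3] theta est 43.5 Fdir 53.2 |F| 21.3
[0.1, 12.0, 3.5]
[-0.0, 13.9, 0.9]
[-0.1, 15.9, -1.6]
[-0.2, 18.1, -3.9]
```

```bash
python3 -m jog '[[50,[0,12,3.5],[-1,0,0]],[50,[0,13.9,1],[-1,0,0]],[50,[0,15.9,-1.6],[-2,0,0]],[50,[0,18,-3.9],[-2,0,0]]]' >/dev/null; python3 -c "from h import *;nxt(63,14,11)"
```

```text
t 11.6 slabpos mm [-130.9   18.5   55.2] F slab [-10.5  -0.8  13. ] w 49.9
pitch 21.8 corner [-122.1   18.5   51.7] theta est 46.7 Fdir 50.9 |F| 16.7
[0.1, 10.5, 4.9]
[0.0, 12.8, 2.6]
[-0.1, 15.3, 0.5]
[-0.1, 17.9, -1.4]
```

```bash
python3 -m jog '[[50,[0,12.5,3.5],[-1,0,0]],[50,[0,14.5,1],[-1,0,0]],[50,[0,17,-1.3],[-2,0,0]],[50,[0,19,-3.3],[-2,0,0]],[50,[0,20,-4.3],[-2,0,0]]]' >/dev/null; python3 - <<'E'
from h import *
nxt(66,14,11)
im=robot.read_camera("scene");cv2.imwrite("pics/sc8.png",cv2.resize(im[130:230,240:365],None,fx=6,fy=6,interpolation=cv2.INTER_CUBIC))
E
```

```text
t 12.02 slabpos mm [-109.5   18.6   52. ] F slab [-0.4  0.6  0.4] w 49.8
pitch 19.7 corner [-100.5   18.7   48.8] theta est 42.8 Fdir 48.3 |F| 0.6
[0.1, 10.0, 5.8]
[0.0, 12.5, 3.8]
[-0.0, 15.2, 1.9]
[-0.1, 18.0, 0.2]
```

View pics/sc8.png

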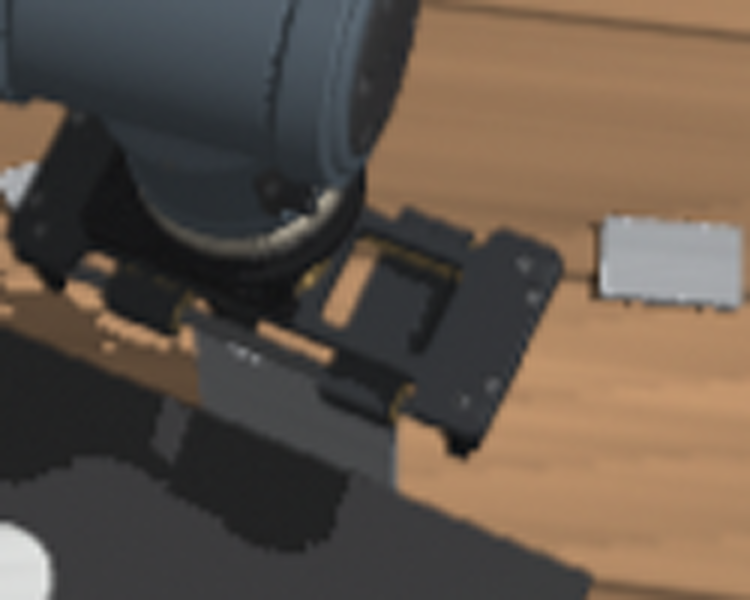

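The plate is standing steeply, its plain face toward the slab between (195,325) and (395,490), leaning lightly on the fingers behind it. Now I push it over gently.

```bash
python3 -m jog '[[50,[0,4.7,-1.7],[-4,0,0]],[50,[0,9.4,-3.9],[-8,0,0]],[50,[0,13.8,-6],[-12,0,0]],[50,[0,18.5,-7.7],[-16,0,0]],[50,[0,22.8,-10.3],[-16,0,0]],[50,[0,27.5,-12],[-16,0,0]],[50,[0,31.3,-13.3],[-16,0,0]],[50,[0,35,-14.7],[-16,0,0]]]' >/dev/null; python3 - <<'E'
from h import *
nxt(66,14,11)
im=robot.read_camera("scene");cv2.imwrite("pics/sc9.png",cv2.resize(im[130:230,240:365],None,fx=6,fy=6,interpolation=cv2.INTER_CUBIC))
E
```

```text
t 12.73 slabpos mm [-69.6  19.2  53.9] F slab [-0.1  0.1 -0.7] w 50.4
pitch 3.7 corner [-60.1  19.4  53.2] theta est 48.9 Fdir -81.5 |F| 0.7
[0.1, 8.0, 8.3]
[0.1, 11.0, 7.1]
[-0.0, 14.1, 6.0]
[-0.1, 17.2, 5.2]
```

```bash
python3 -m jog '[[50,[0,0,-30],[0,0,0]],[50,[0,-25,-40],[-3,0,0]],[50,[0,-60,-40],[-3,0,0]],[50,[0,-95,-40],[-3,0,0]],[50,[0,-130,-40],[-3,0,0]],[50,[0,-140,-40],[-3,0,0]]]' >/dev/null; python3 - <<'E'
from h import *
st()
a=robot.read_camera("top");b=robot.read_camera("scene")
cv2.imwrite("pics/t10.png",a);cv2.imwrite("pics/s10.png",b)
A_=cv2.resize(a[120:270,200:400],(800,600)[:1]*1+(600,)) if 0 else cv2.resize(a[130:260,215:395],(396,286),interpolation=cv2.INTER_CUBIC)
B_=cv2.resize(b[140:270,210:390],(396,286),interpolation=cv2.INTER_CUBIC)
cv2.imwrite("pics/v10.png",np.hstack([A_,B_]))
E
```

```text
t 13.28 slabpos mm [-212.9   17.9  102.3] F slab [-1.4  0.1  0.4] w 50.1
```

View pics/v10.png

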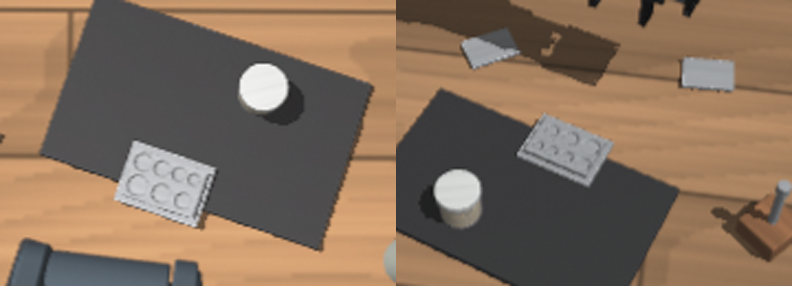

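The plate has flipped: dimples up on the slab at left crop (165,183), overhanging the near edge. The tub, maul and block are undisturbed. Measuring the overhang.

```bash
cat >> h.py <<'E'
def plate(im=None):
    im=robot.read_camera("top") if im is None else im
    i=im.astype(int);m=(abs(i[...,2]-i[...,0])<30)&(i.max(2)>95)
    n,l,s,ce=cv2.connectedComponentsWithStats(m.astype(np.uint8))
    for k in range(1,n):
        if 250<s[k][4]<2000:
            c=max(cv2.findContours((l==k).astype(np.uint8),0,1)[0],key=cv2.contourArea)
            P=(ray("top",cv2.boxPoints(cv2.minAreaRect(c)),.014)-C)@S*1e3;e=np.diff(np.r_[P,P[:1]],axis=0)
            print(s[k][4],P.mean(0).round(1),P[:,:2].round(1).tolist(),np.hypot(e[:,0],e[:,1]).round(1))
E
python3 -c "
from h import *
plate(cv2.imread('pics/t10.png'));go(-160,18,8.5)"
```

```text
423 [ 50.2 -42.   14. ] [[64.9, -11.0], [81.0, -57.9], [35.5, -72.8], [19.5, -26.1]] [49.7 47.9 49.4 47.9]
1176 [-75.6  21.5  14. ] [[-108.6, 66.2], [-43.4, 67.0], [-42.8, -23.5], [-107.8, -23.7]] [65.2 90.5 65.  89.9]
451 [ -66.7 -243.7   14. ] [[-51.5, -206.4], [-31.3, -265.2], [-82.0, -280.9], [-102.0, -222.4]] [62.2 53.  61.9 53. ]
1453 [-322.2  120.9   14. ] [[-462.1, 126.6], [-186.8, 158.0], [-182.4, 114.5], [-457.6, 84.3]] [277.1  43.8 276.9  42.6]
1383 [-270.6  -35.    14. ] [[-395.1, -30.4], [-161.2, 24.6], [-145.9, -40.5], [-380.1, -93.9]] [240.3  66.9 240.2  65.3]
548 [-170.  -128.4   14. ] [[-178.8, -91.8], [-132.5, -130.5], [-161.3, -165.0], [-207.4, -126.3]] [60.4 44.9 60.2 44.8]
392 [-346.2   51.2   14. ] [[-345.9, 96.9], [-312.6, 21.0], [-346.6, 5.7], [-379.8, 81.3]] [82.9 37.4 82.6 37.3]
t 13.38 slabpos mm [-207.9   18.4  102.6] F slab [-0.1 -0.2  0.2] w 49.9
shift [ 1.4 49.2 93.4] turn [-0.8  1.6  0.9]
```

```bash
python3 -c "
from h import *
go(-130,21,17,-2)"
```

```text
t 13.38 slabpos mm [-207.9   18.4  102.6] F slab [-0.1 -0.2  0.2] w 49.9
shift [ 3.7 79.1 84.5] turn [-2.8  1.6  1. ]
```

```bash
python3 -m jog '[[50,[1,30,20],[-3,1.6,1]],[50,[3,60,40],[-3,1.6,1]],[50,[4,79,60],[-3,1.6,1]],[50,[4,79,75],[-3,1.6,1]],[50,[4,79,84.5],[-3,1.6,1]],[50,[4,79,84.5],[-3,1.6,1]]]' >/dev/null; python3 -c "
from h import *
go(-80,21,16.5,-2)"
```

```text
t 13.88 slabpos mm [-129.8   20.8   14.5] F slab [-1.   0.4 -1.2] w 49.8
shift [ 0.3 49.9 -0.2] turn [ 0.1  0.  -0.1]
```

```bash
python3 -m jog '[[50,[0,2,-2],[0,0,0]],[50,[0,8,-1.9],[0,0,0]],[50,[0,14,-1.7],[0,0,0]],[50,[0,19,-1.5],[0,0,0]],[50,[0,23,-1.3],[0,0,0]],[50,[0,27,-1.2],[0,0,0]],[50,[0,31,-1],[0,0,0]],[50,[0,35,-0.8],[0,0,0]]]' >/dev/null; python3 -c "
from h import *
go(-80,21,16.5,-2);plate()"
```

```text
t 14.55 slabpos mm [-95.1  20.8  16.7] F slab [-3.1  0.3  1.9] w 50.3
shift [ 0.2 15.1  0.8] turn [ 0.   0.  -0.1]
435 [ 49.5 -43.4  14. ] [[64.9, -11.0], [81.8, -60.1], [34.1, -75.7], [17.3, -26.8]] [51.9 50.2 51.7 50.2]
1355 [-161.6  101.7   14. ] [[-280.4, 158.9], [-29.8, 112.4], [-43.4, 43.7], [-293.0, 91.5]] [254.9  70.1 254.1  68.6]
1726 [-70.9  25.7  14. ] [[-126.2, 73.5], [-30.0, 86.7], [-15.5, -22.6], [-111.8, -34.8]] [ 97.2 110.2  97.  109.2]
962 [-106.2  -23.6   14. ] [[-202.7, -5.2], [-31.0, 39.4], [-9.6, -42.8], [-181.6, -85.9]] [177.4  84.9 177.4  83.5]
463 [ -67.1 -242.7   14. ] [[-52.2, -204.3], [-31.3, -265.2], [-82.0, -280.9], [-102.7, -220.3]] [64.4 53.  64.1 53. ]
555 [-169.9 -128.3   14. ] [[-178.9, -91.8], [-132.4, -130.1], [-161.0, -164.8], [-207.2, -126.6]] [60.2 45.  60.  44.8]
261 [-381.  -192.8   14. ] [[-465.2, -202.2], [-298.7, -173.0], [-296.7, -183.4], [-463.2, -212.4]] [169.1  10.6 169.1  10.4]
```

Pushing works at 3 N. I'll continue about 16 mm, then retreat and measure.

```bash
python3 -m jog '[[50,[0,5,0],[0,0,0]],[50,[0,9,0.2],[0,0,0]],[50,[0,13,0.4],[0,0,0]],[50,[0,17,0.5],[0,0,0]],[50,[0,18,0.5],[0,0,0]],[50,[0,10,0],[0,0,0]],[50,[0,0,-5],[0,0,0]]]'>/dev/null
python3 -m jog '[[50,[0,-10,-25],[0,0,0]],[50,[0,-30,-60],[0,0,0]],[50,[0,-65,-70],[0,0,0]],[50,[0,-100,-80],[0,0,0]],[50,[0,-130,-80],[0,0,0]],[50,[0,-130,-80],[0,0,0]]]'>/dev/null
python3 - <<'E'
from h import *
st();a=robot.read_camera("top");b=robot.read_camera("scene");plate(a)
A_=cv2.resize(a[130:260,215:395],(396,286),interpolation=cv2.INTER_CUBIC)
B_=cv2.resize(b[140:270,180:400],(396,234),interpolation=cv2.INTER_CUBIC);B_=cv2.copyMakeBorder(B_,0,52,0,0,0)
cv2.imwrite("pics/v11.png",np.hstack([A_,B_]))
E
```

```text
t 15.68 slabpos mm [-236.5   20.3   96.6] F slab [-1.   0.4 -0.5] w 50.0
421 [ 50.2 -42.   14. ] [[64.9, -11.0], [81.0, -57.9], [35.5, -72.8], [19.5, -26.1]] [49.7 47.9 49.4 47.9]
1171 [-37.3  21.1  14. ] [[-70.4, 66.0], [-4.7, 66.7], [-4.2, -24.0], [-69.7, -24.3]] [65.7 90.8 65.5 90.2]
452 [ -66.7 -243.7   14. ] [[-51.5, -206.4], [-31.3, -265.2], [-82.0, -280.9], [-102.0, -222.4]] [62.2 53.  61.9 53. ]
559 [-170.2 -128.2   14. ] [[-179.2, -91.5], [-132.5, -130.5], [-161.3, -165.0], [-207.7, -126.0]] [60.8 44.9 60.6 44.8]
1295 [-381.   103.7   14. ] [[-516.8, 103.2], [-248.0, 131.6], [-245.3, 103.7], [-514.0, 76.1]] [270.3  28.1 270.1  27.3]
1151 [-327.9  -52.6   14. ] [[-443.6, -59.6], [-224.5, -0.3], [-212.1, -46.1], [-431.5, -104.4]] [227.   47.5 227.   46.4]
340 [-404.7   52.1   14. ] [[-403.9, 89.4], [-374.2, 31.5], [-405.6, 14.8], [-435.1, 72.6]] [65.1 35.5 64.8 35.5]
```

View pics/v11.png

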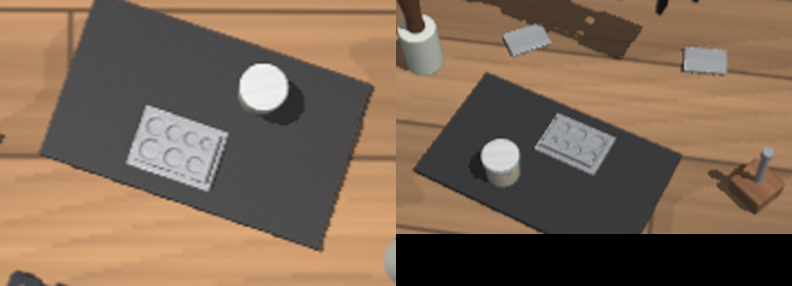

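The plate lies wholly on the slab with its dimples up. Its near edge is about 20 mm inside the slab edge and it is clear of the tub. The bystanders stand where they were and the arm is clear, so I'm handing in.

```bash
python3 -c "
from cell import robot
print(robot.sign_off())"
```

```text
the job is handed in; nothing more can be done
None
```

The plate is flipped onto the slab, dimples up and nothing overhanging, and I handed the job in at about 15.7 s. I pushed it square against the near edge, tipped it up under fingertip pressure until it stood and fell over, then slid it about 38 mm further on.

**Final checks**
- **Plate position:** the last top-camera measurement puts it at about x −70 to −5 mm and y −24 to +67 mm in the slab's frame. That is about 20 mm inside the near edge.
- **Flatness:** it looks flat in the last pictures; I did not measure its angle.
- **Bystanders:** the rivet tub measured unmoved. The maul and the punch block stood in place in the pictures; I did not measure the punch block again.
- **Arm:** it was about 165 mm short of the plate, touching nothing.

**What went wrong on the way**
- I gave up the first tip at a slight tilt because I misread it as slipping.
- In the second, the plate slipped off the fingers and fell back flat.
- The third worked, with small steps and the push kept along the plate.

I did not measure the angle of the standing pose directly. The force direction, the fingertip position and one picture all put it past 45°, with its lower edge against the slab. Sign-off gives no verdict.

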